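# Set up the bobbin winder

## Robot

A 6-joint arm with a two-finger parallel gripper is mounted at the origin on the work surface. World frame = base frame: x ahead of the robot, y to its left, z up, the work surface at z = 0. Lengths are in m, angles in rad, forces in N, time in s.
With the tool pointing down it reaches from about 0.325 to 0.775 m from the base axis. Payload 5.5 kg.
Tool frame: the origin (TCP) lies between the finger pads; the fingertips stand 19 mm ahead of it and the grasp point (between the pads) is the TCP (manip.tip_reach is the distance from the TCP to the fingertips, in m); z points along the fingers, y is the direction in which the jaws open and shut (so a half turn about z gives the same grasp; the last joint's range is limited). The gripper opens to 88 mm and grips with 3 to 60 N. Pads are 20 mm wide; open, the fingers measure 115 mm over their backs; the gripper's body (75 mm by 178 mm) begins 61 mm behind the grasp point.
Start: joints at [1.277, 0.091, 1.231, -0, 1.82, -0.057], TCP at [0.141, 0.583, 0.242] pointing down, gripper open.
Joint ranges: [-2.87, 2.87], [-0.86, 2.18], [0.17, 2.46], [-1.51, 4.65], [0.06, 2.69], [-2.65, 2.65]. Speed limits (rad/s): [2.57, 2.57, 3.01, 3.14, 3.14, 3.14].

## Interface

Orientations are given as [roll, pitch, yaw] about the fixed x, y, z axes, in that order (R = Rz(yaw) Ry(pitch) Rx(roll)).
In Python, from rig import manip gives the robot as it stands.
- The arm moves only by the tool step_arm, never from a script. Its argument "increments" is a list of rows, each a list of 4 numbers: the shift along the tool's x, y, z in mm, then the turn about the tool's z in degrees. A call has 1 to 12 rows; each row is the pose to reach, as a shift and turn from the pose measured when the call began, along the tool's axes at that moment; what a row does not reach only later rows make up. A row lasts 1/8 s, in which the tool goes at most 62.5 mm and 10.7 degrees, less where a joint would pass 70% of its speed; a pose out of reach is approached as far as the arm can. A call with a gripper value outside its range is refused whole. "gripper" is the gripper's target within -1 to 1 (shut at 1, half-way at 0, fully open at -1), set as the call begins (left out, the last holds). The fingers move at their own pace and stop on an object; "grip_force" is the grip in N (left out, the last holds). Time passes only in rows, so rows that repeat a pose let the fingers close. It gives the time, the measured TCP pose, the force and the opening at its end, in the units of the state.
- manip.sense(): the state, without advancing time (a new reading comes with each control period).
- manip.grab_frame(name): name is "scene" or "top" or "wrist"; returns the picture (384x512x3 uint8, red, green, blue); there is no depth.
- manip.calibration(name): a dict with "fovy" (degrees; the focal length in pixels is half the picture's height over the tangent of half this angle, whatever the lens; pixels are square), "cx", "cy" (the principal point, pixels), "position" and "attitude" of the camera in the world; the wrist camera has in their place "T_tool_cam" (4x4, takes a point from camera to tool coordinates, whose origin is the TCP and whose axes are the flange's). Camera axes: x right, y down, z forward; pixel columns grow to the right and rows downward; lengths in m; the calibration is good to about 2 mm. A picture is of the moment at which its call begins: read the wrist's pose just before it. calibration takes no time and is no camera call.
- manip.sign_off(): hands the job in, once; it reports no verdict.
The state is a dict: "time_s": time; "q": joint angles; "joint_velocities": joint speeds; "effort": joint torques, N m; "ee_pos": TCP position; "tool_rot": TCP orientation; "ft_force": force on the tool from outside, world axes, zero at the start; "ft_torque": the same for the moment, N m; "grip_width": finger opening in m.
Only numpy, scipy, OpenCV 4.12 (cv2) and the standard library are available. Lean on these libraries where they do the work, as an engineer would, in place of code of your own. Each camera call takes 0.05 s, during which the arm holds its last target. There are 200 camera calls.

## Task

First put the orange bobbin on the winder's upright spindle so that it stands fully down on the disc, setting it down gently rather than dropping it. Then crank the handwheel clockwise until the guide's white pointer stands at the middle of the red flag on the scale; move the guide only with the handwheel and leave the flag as it is set. Leave the other two bobbins, the trimmer and the scissors where they are.

Things in the scene. Friction and masses are not known exactly. Their poses are not given: they have to be found in the camera images.
- winder: blue bobbin winder, fixed; origin at table level, axes z up, -x side to the robot. Base plate x -120 to 125, y -160 to 160, 20 mm thick. Spindle at (0, 90), wheel hub at (-20, -90, 130) in this frame; gearbox under the wheel, top face 47 mm below the wheel's plane. Behind: rails and end blocks at x 60 to 90, y -108 to 156, up to z 95; scale plate along y at x 110, up to z 100.
- spindle_seat (a point): centre of the top of the dark steel disc (72 mm wide, top 35 mm above the table) on which the bobbin must stand. The steel spindle rises from here: 12 mm diameter, 70 mm tall, tip tapered. Axes as the winder's.
- wheel_hub (a point): handwheel's centre, in the rim's plane; turns with it. z: the wheel's axis, out of its open face, leaning 30 degrees from vertical to the winder's -x (robot). Black rim: round bar 14 mm thick on a 65 mm radius (144 mm overall). Three spokes 10 mm thick, 120 degrees apart, one along x (white dot on the rim there); hub 32 mm wide, 22 tall. No crank knob: pinch the rim between spokes.
- mast_tip (a point): tip of the steel mast's level bar, 12 mm thick, 285 mm above the table, with two white eyelets 22 mm across. From here the bar runs 75 mm to the winder's +x, where the mast goes straight down onto the rails' end block: an obstacle above the far half of the handwheel.
- wheel (a joint): handwheel angle, rad; grows as the wheel turns clockwise seen looking at its open face (about -z of wheel_hub). At 0 the dotted spoke points up the slope, away from the robot. Stays where it is left; drag about 0.2 N m; limits -0.5 and 8.0. Each rad moves the guide 15 mm to the winder's +y.
- guide: grey carriage on the rails, with a brass arm and white eyelet towards the robot side and a white pointer 3 mm wide towards the scale (+x). Origin at the pointer's tip, 110 mm above the table; axes as the winder's. Slides along the winder's y, driven by the wheel. Highest point 138 mm above the table.
- flag: red flag, 16 x 6 x 22 mm, set somewhere along the top edge of the scale plate. Origin at its middle, 105 mm above the table; axes as the winder's, so the pointer is at the flag's middle when guide and flag have the same y in the winder's frame.
- tray: open wooden tray, fixed, 230 x 230 mm, rim 25 mm high, walls and floor 5 mm; origin under its centre at table level. Holds the three bobbins.
- bobbin_orange: orange plastic bobbin to be mounted, standing: tube 38 mm outer diameter, 110 mm tall, with a foot flange 68 mm in diameter and 8 mm thick; an 18 mm bore right through. Origin at the centre of its underside, z up its axis. About 90 g.
- bobbin_green: green bobbin of the same shape, not to be disturbed; same origin.
- bobbin_white: white bobbin of the same shape, not to be disturbed; same origin.
- trimmer: electric trimmer standing upright on a steel plate 85 x 110 x 4 mm: black head, brass ring, blue sleeve, red clamp 52 x 50 mm with its screw along y, dark wooden top; 175 mm tall; origin under the plate's centre. Not to be disturbed.
- scissors: scissors with orange handles lying flat on the front edge of the winder's base, 160 mm long along y, 65 mm wide, 9 mm thick; origin on their underside near the pivot. Not to be disturbed.
Things that resemble listed ones, but are neither listed nor needed, are in the scene too. There is more than one size of the bobbin_orange; the one meant has the size given above.

How it is judged:
On the way, in this order (a step that is already met when the one before it is completed fails the run):
1. the orange bobbin stands fully down on the spindle's disc, released (horizontal distance between bobbin_orange and spindle_seat below 0.006 m and z of bobbin_orange in the frame of spindle_seat below 0.005 m and angle between bobbin_orange's own z axis and vertical below 0.1 rad and contact force between the fingers and bobbin_orange below 0.1 N), for 0.2 s.
2. the pointer stands at the middle of the red flag, with the bobbin on the spindle (y of guide in the frame of flag between -0.004 and 0.004 m and horizontal distance between bobbin_orange and spindle_seat below 0.006 m and z of bobbin_orange in the frame of spindle_seat below 0.005 m and angle between bobbin_orange's own z axis and vertical below 0.1 rad), for 0.2 s.
At the end, for the whole second after the job is handed in: The orange bobbin stands on the spindle's disc (axis within 6 mm, underside within 5 mm of the disc, upright within 0.1 rad), released; the guide's pointer is within 4 mm of the flag's middle along the scale and the wheel is at rest (all of step 2 and contact force between the fingers and bobbin_orange below 0.1 N and velocity of joint wheel between -0.05 and 0.05 rad/s); the robot touches nothing.
It fails at once if the orange bobbin is let fall (over 0.6 m/s while not held) (linear speed of bobbin_orange above 0.6 m/s and contact force between the fingers and bobbin_orange below 0.1 N).
It fails at once if the robot pushes the guide or the flag itself (over 2 N) (contact force between any of the fingers, the arm and guide above 2 N or contact force between any of the fingers, the arm and flag above 2 N).
It fails at once if another bobbin is moved more than 20 mm (distance of any of bobbin_green, bobbin_white from where it was at the start of the episode above 0.02 m).
It fails at once if the trimmer is moved more than 20 mm or tipped (distance of trimmer from where it was at the start of the episode above 0.02 m or angle between trimmer's own z axis and vertical above 0.2 rad).
It fails at once if the scissors are moved more than 30 mm (distance of scissors from where it was at the start of the episode above 0.03 m).
It also fails if it takes over 72 s, if anything falls off the work surface, if the arm or the gripper's body presses on something with over 40 N, if the wrist force passes 120 N, or if a joint passes its speed limit or range.

## Working session

There is one attempt and no reset: what is moved stays moved. The work goes in short steps, Python scripts to look and compute and a tool call to move; the robot and the scene stay as the last step left them, time stands still between calls to the robot, and variables do not carry over. Pictures are saved under pics/ and viewed, about 8 in all and at most 12, crops included, and the job is handed in when it is done.

Besides the shell and the picture viewer there is one more tool, called after ">>>" as a command line: name --pt "numbers of a row" for each row, then --argument value for the rest. step_arm: Moves the arm, as the interface text tells. Its arguments: {"type":"object","properties":{"increments":{"type":"array","items":{"type":"array","items":{"type":"number"}}},"gripper":{"type":"number"},"grip_force":{"type":"number"}},"required":["increments"]}

```bash
mkdir -p pics; ls
cat > h.py <<'E'
import numpy as np, cv2
from scipy.spatial.transform import Rotation as R
from rig import manip
def toolT():
    s=manip.sense(); T=np.eye(4); T[:3,3]=s["ee_pos"]
    a=np.array(s["tool_rot"]); T[:3,:3]=a if a.shape==(3,3) else R.from_euler("xyz",a).as_matrix(); return T
def cam(name,T=None):
    c=manip.calibration(name); f=192/np.tan(np.radians(c["fovy"])/2)
    if "T_tool_cam" in c: C=(toolT() if T is None else T)@np.array(c["T_tool_cam"])
    else:
        C=np.eye(4); C[:3,3]=c["position"]; a=np.array(c["attitude"]); C[:3,:3]=a if a.shape==(3,3) else R.from_euler("xyz",a).as_matrix()
    return f,c["cx"],c["cy"],C
def ray(k,u,v):
    f,cx,cy,C=k; return C[:3,3], C[:3,:3]@np.array([(u-cx)/f,(v-cy)/f,1])
def onz(k,u,v,z):
    o,d=ray(k,u,v); return o+d*(z-o[2])/d[2]
def proj(k,p):
    f,cx,cy,C=k; q=C[:3,:3].T@(np.array(p)-C[:3,3]); return np.array([cx+f*q[0]/q[2],cy+f*q[1]/q[2]])
def tri(ka,a,kb,b):
    o1,d1=ray(ka,*a);o2,d2=ray(kb,*b);d1/=np.linalg.norm(d1);d2/=np.linalg.norm(d2)
    s=np.linalg.lstsq(np.c_[d1,-d2],o2-o1,rcond=None)[0];p,q=o1+s[0]*d1,o2+s[1]*d2
    return (p+q)/2,np.linalg.norm(p-q)
def save(n,im,s=1): cv2.imwrite("pics/"+n,cv2.resize(im[:,:,::-1],None,fx=s,fy=s,interpolation=cv2.INTER_CUBIC))
E
python3 - <<'E'
from h import *
for n in ("scene","top","wrist"):
    print(n,{k:np.round(v,3).tolist() if not isinstance(v,str) else v for k,v in manip.calibration(n).items()})
s=manip.sense();print(s["tool_rot"],s["ee_pos"])
for n in ("scene","top"):
    im=manip.grab_frame(n);np.save(f"pics/{n}.npy",im);save(n+"1.png",im,1.5)
E
```

```text
pics
scene {'fovy': 49.319, 'cx': 252.369, 'cy': 191.789, 'position': [1.424, 0.523, 0.798], 'attitude': [-2.142, -0.024, 2.071]}
top {'fovy': 42.668, 'cx': 254.674, 'cy': 197.73, 'position': [0.352, 0.068, 1.512], 'attitude': [-2.973, 0.007, -1.553]}
wrist {'fovy': 61.08, 'cx': 256.314, 'cy': 190.975, 'T_tool_cam': [[-0.001, -0.971, -0.24, 0.066], [1.0, -0.001, -0.001, -0.0], [0.0, -0.24, 0.971, -0.143], [0.0, 0.0, 0.0, 1.0]]}
[-3.13970317e+00 -7.58863944e-05  2.90481567e+00] [0.14066137 0.58301408 0.24054616]
```

View pics/top1.png

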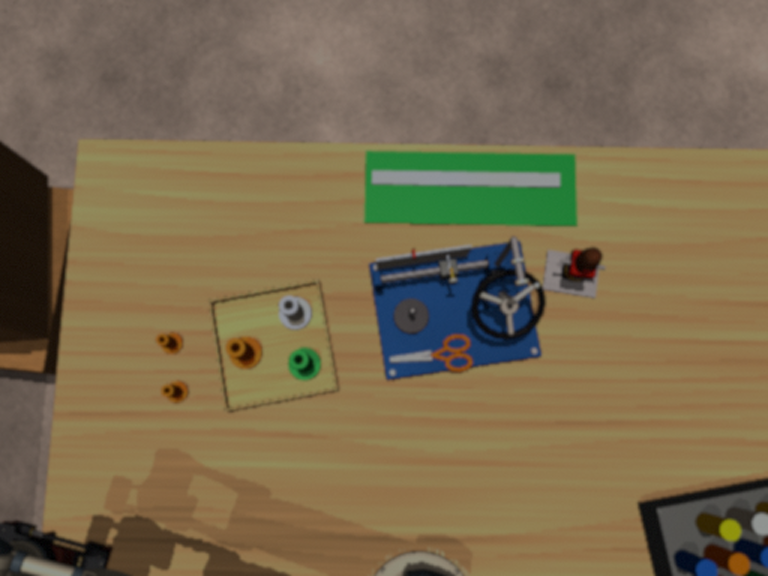

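View pics/scene1.png

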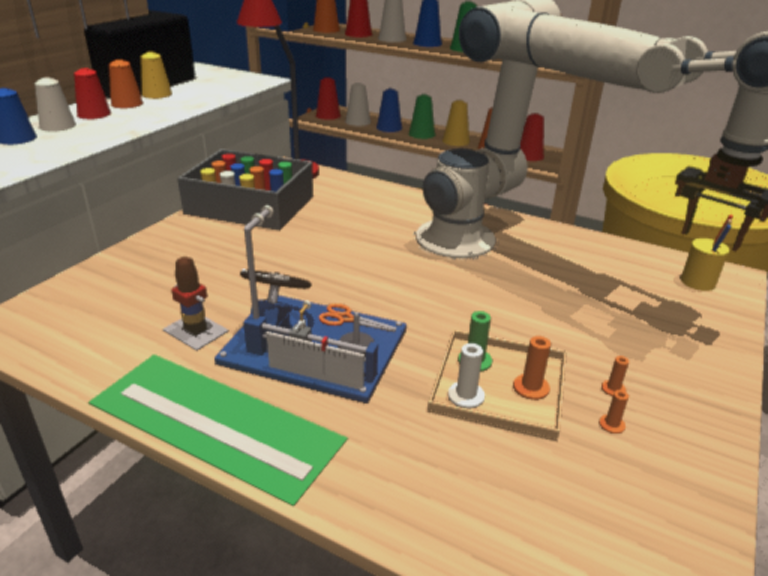

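The top view shows an orange bobbin in the tray at (243,352), in 1.5x pixels, and two small orange ones outside the tray at (170,342) and (175,391). The tray one looks about 1.5 times bigger than the others and should fit the 68 mm flange and 110 mm height. I'll check this by measuring, and then with one crop.

Run:
```python
from h import *
k=cam("top");im=np.load("pics/top.npy");hsv=cv2.cvtColor(im,cv2.COLOR_RGB2HSV)
def comps(name,m,z,amin=25):
    n,l,st,c=cv2.connectedComponentsWithStats(m.astype(np.uint8))
    for i in range(1,n):
        if st[i,4]>=amin: print(name,np.round(c[i],1),st[i].tolist(),np.round(onz(k,*c[i],z),3))
H,S,V=[hsv[...,i].astype(int) for i in range(3)]
comps("orange",(H<13)&(S>190)&(V>90),.0)
comps("green",(H>50)&(H<80)&(S>130)&(V>60),0)
b=((H>100)&(H<125)&(S>120)&(V>50)); comps("blue",b,.02,300)
n,l,st,c=cv2.connectedComponentsWithStats(b.astype(np.uint8));i=1+np.argmax(st[1:,4])
ys,xs=np.where(l==i); r=cv2.minAreaRect(np.c_[xs,ys].astype(np.float32)); print(r)
P=[onz(k,*q,.02) for q in cv2.boxPoints(r)];print(np.round(P,3),[np.round(np.linalg.norm(P[j]-P[j-1]),3) for j in range(4)])
comps("red",((H<6)|(H>173))&(S>150)&(V>70),.105,6)
# dark disc
reg=np.zeros_like(V);reg[190:230,255:295]=1
comps("disc",(reg>0)&(S<90)&(V<100),.035)
reg=np.zeros_like(V);reg[165:240,300:370]=1
comps("wheel",(reg>0)&(V<45),.13)
def ab(a,nm):
    a=a
a=im[180:250,140:220];b2=im[155:255,240:370]
save("crop1.png",cv2.resize(np.hstack([cv2.resize(im[215:280,95:235],None,fx=2.6,fy=2.6*100/65/1.0*0.65),cv2.resize(b2,None,fx=2.6,fy=2.6)[:cv2.resize(im[215:280,95:235],None,fx=2.6,fy=2.6).shape[0]]]) if 0 else cv2.resize(b2,None,fx=5,fy=5,interpolation=cv2.INTER_CUBIC),None,fx=1,fy=1))
```

```text
green [314.4 127.2] [244, 101, 140, 49, 5083] [ 0.841 -0.103  0.   ]
green [202.4 241.9] [193, 233, 20, 20, 259] [0.469 0.242 0.   ]
blue [294.3 215.6] [250, 180, 109, 72, 3447] [ 0.553 -0.039  0.02 ]
((303.8437805175781, 213.14247131347656), (63.40216827392578, 102.59288787841797), 81.32682800292969)
[[ 0.632  0.104  0.02 ]
 [ 0.686 -0.21   0.02 ]
 [ 0.491 -0.236  0.02 ]
 [ 0.439  0.071  0.02 ]] [np.float64(0.195), np.float64(0.318), np.float64(0.196), np.float64(0.311)]
red [382.6 175.2] [380, 167, 7, 17, 60] [ 0.665 -0.29   0.105]
red [393.9 182.2] [391, 180, 6, 5, 20] [ 0.644 -0.322  0.105]
disc [273.7 210.3] [263, 199, 23, 23, 415] [0.566 0.025 0.035]
wheel [333.8 199.8] [314, 165, 49, 62, 608] [ 0.585 -0.143  0.13 ]
wheel [305.7 169.2] [300, 167, 12, 5, 39] [ 0.673 -0.063  0.13 ]
```

View pics/crop1.png

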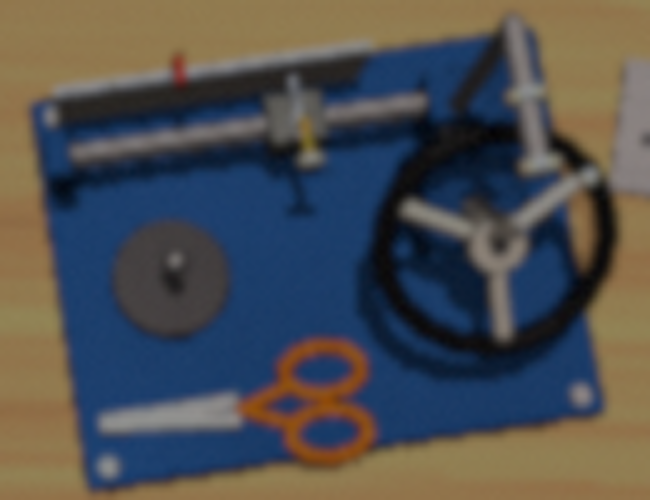

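Run:
```python
from h import *
k=cam("top");im=np.load("pics/top.npy");hsv=cv2.cvtColor(im,cv2.COLOR_RGB2HSV)
ks=cam("scene");sc=np.load("pics/scene.npy");hs=cv2.cvtColor(sc,cv2.COLOR_RGB2HSV)
print(hsv[235,162],hsv[240,162],hs[245,358],hs[260,355])
for nm,h in(("top",hsv),("scene",hs)):
    m=((h[...,0]<16)&(h[...,1]>205)&(h[...,2]>70)).astype(np.uint8)
    n,l,st,c=cv2.connectedComponentsWithStats(m)
    for i in range(1,n):
        if st[i,4]>60: print(nm,st[i].tolist(),np.round(c[i],1))
```

```text
[ 16 216  86] [ 12 255  68] [ 10 172 123] [ 11 184 158]
top [159, 226, 15, 18, 85] [166.9 234.1]
scene [232, 0, 13, 23, 103] [237.6  10.1]
```

Crop, 5x with origin (240,155): disc (171,278), hub (498,245), mast tip near (545,165), mast top (512,20), flag (180,70), pointer tip (293,78), white dot (590,175).

Run:
```python
from h import *
k=cam("top");im=np.load("pics/top.npy");hsv=cv2.cvtColor(im,cv2.COLOR_RGB2HSV)
ks=cam("scene");sc=np.load("pics/scene.npy");hs=cv2.cvtColor(sc,cv2.COLOR_RGB2HSV)
pt=lambda u,v,z:onz(k,240+u/5,155+v/5,z)
yaw=np.radians(9.7);Rw=np.array([[np.cos(yaw),-np.sin(yaw)],[np.sin(yaw),np.cos(yaw)]])
d=pt(171,278,.035);W=d[:2]-Rw@[0,.09]
print("seat",d,"winder",W,"hub pred",W+Rw@[-.02,-.09])
for nm,u,v,z in(("hub",498,245,.14),("masttip",543,168,.285),("masttop",512,18,.285),("flag",180,70,.105),("ptr",293,78,.11),("dot",590,175,.137),("cornerTL",48,115,.022),("cBL",108,467,.022),("cBR",582,396,.022)):
    p=pt(u,v,z);print(nm,np.round(p,3),"winder",np.round(Rw.T@(p[:2]-W),4))
for nm,h,kk in(("top",hsv,k),("scene",hs,ks)):
    m=((h[...,0]<16)&(h[...,1]>160)&(h[...,2]>60)).astype(np.uint8)
    n,l,st,c=cv2.connectedComponentsWithStats(m)
    for i in range(1,n):
        if st[i,4]>60: print(nm,st[i].tolist(),np.round(c[i],1),np.round(onz(kk,*c[i],0.03),3))
# bobbin crop
save("crop2.png",np.hstack([cv2.resize(im[205:275,95:225],(520,280)),cv2.resize(sc[215:295,335:425],(270,280),interpolation=cv2.INTER_CUBIC)]))
```

```text
seat [0.56509399 0.02356471 0.035     ] winder [ 0.58025803 -0.06514861] hub pred [ 0.57570801 -0.15723171]
hub [ 0.572 -0.158  0.14 ] winder [-0.0239 -0.0896]
masttip [ 0.589 -0.157  0.285] winder [-0.0073 -0.0918]
masttop [ 0.667 -0.142  0.285] winder [ 0.0721 -0.0905]
flag [0.678 0.022 0.105] winder [0.1112 0.0691]
ptr [ 0.673 -0.044  0.11 ] winder [0.0953 0.0051]
dot [ 0.613 -0.211  0.137] winder [ 0.0082 -0.149 ]
cornerTL [0.668 0.1   0.022] winder [0.114  0.1485]
cBL [0.451 0.06  0.022] winder [-0.1063  0.1451]
cBR [ 0.499 -0.227  0.022] winder [-0.1075 -0.1456]
top [380, 166, 9, 18, 81] [383.  174.9] [ 0.682 -0.31   0.03 ]
top [111, 222, 11, 14, 72] [116.5 228. ] [0.505 0.501 0.03 ]
top [289, 223, 25, 25, 193] [303.  236.2] [ 0.489 -0.064  0.03 ]
top [159, 225, 15, 19, 105] [167.2 233.5] [0.49  0.346 0.03 ]
scene [159, 0, 28, 18, 403] [172.    8.9] [-2.291 -2.438  0.03 ]
scene [209, 0, 17, 22, 313] [216.9  11.1] [-2.461 -1.995  0.03 ]
scene [230, 0, 18, 25, 341] [238.5  13. ] [-2.499 -1.76   0.03 ]
scene [72, 39, 22, 32, 535] [81.6 55.7] [-0.522 -1.814  0.03 ]
scene [49, 45, 24, 34, 577] [59.2 62.4] [-0.337 -1.81   0.03 ]
scene [211, 52, 16, 28, 312] [218.1  67.4] [-0.794 -0.914  0.03 ]
scene [347, 76, 15, 31, 370] [355.1  91.8] [-0.817 -0.037  0.03 ]
scene [141, 103, 16, 18, 128] [148.1 109.2] [-0.024 -0.822  0.03 ]
scene [167, 106, 15, 20, 196] [174.2 115.5] [-0.028 -0.669  0.03 ]
scene [115, 190, 21, 13, 103] [124.6 195.4] [ 0.602 -0.388  0.03 ]
scene [213, 203, 22, 13, 128] [224.4 209.5] [ 0.502 -0.062  0.03 ]
scene [343, 224, 24, 42, 611] [356.1 247.1] [0.47  0.358 0.03 ]
scene [400, 238, 19, 51, 531] [410.2 264.9] [0.468 0.508 0.03 ]
```

View pics/crop2.png

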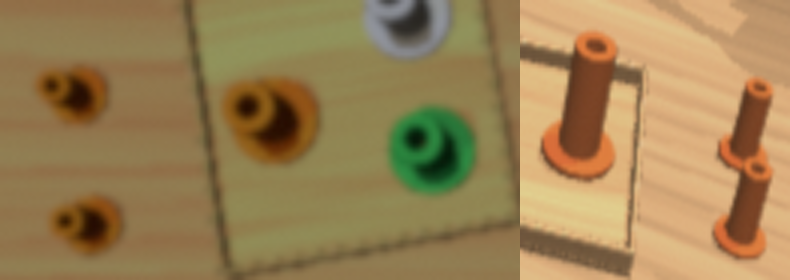

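The crop confirms it. The tray orange has the same size as the green and white bobbins, while the two outside at crop (72,93) and (85,222) are markedly smaller. So the tray one, foot at px (164,235), is the one meant.

```bash
cat >> h.py <<'E'
def rel(p):
    T=toolT(); return np.round(1000*(T[:3,:3].T@(np.array(p)-T[:3,3])),1)
E
python3 - <<'E'
from h import *
k=cam("top");ks=cam("scene")
a=onz(k,164,235,.013);b=onz(k,157.5,231.5,.115)
c=onz(ks,335+(578-520)/3,215+148/3.5,.013); print(a,b,c); print(tri(k,(157.5,231.5),ks,(335+(597-520)/3,215+47/3.5)))
p=(a+b)/2; p[2]=.24; print(p,rel(p))
E
```

```text
[0.48733604 0.35896271 0.013     ] [0.48780696 0.35825148 0.115     ] [0.49478248 0.36329829 0.013     ]
(array([0.48777615, 0.36122137, 0.1099231 ]), np.float64(0.003916224872985882))
[0.4875715  0.35860709 0.24      ] [-389.9 -136.8    0.8]
```

>>> step_arm --pt "-50 -17 0 0" --pt "-105 -37 0 0" --pt "-160 -56 0 0" --pt "-215 -75 0 0" --pt "-270 -95 0 0" --pt "-325 -114 0 0" --pt "-370 -130 0 0" --pt "-390 -137 0 0" --pt "-390 -137 0 0" --pt "-390 -137 0 0" --gripper -1

```text
time_s: 1.35
ee_pos: [0.4865, 0.3594, 0.2408]
tool_rot: [-3.14, -0.001, 2.906]
ft_force: [-0.3, -0.2, 0.2]
grip_width: 0.0878
```

Run:
```python
from h import *
T=toolT();im=manip.grab_frame("wrist");np.save("pics/w1.npy",im);save("w1.png",im,1.2)
k=cam("wrist",T);np.save("pics/T1.npy",T);print(T[:3,3],proj(k,[.488,.359,.115]),proj(k,[.488,.359,.013]))
```

```text
[0.48654593 0.35943968 0.24081352] [257.13839573 192.39391556] [257.08885579 170.89922731]
```

View pics/w1.png

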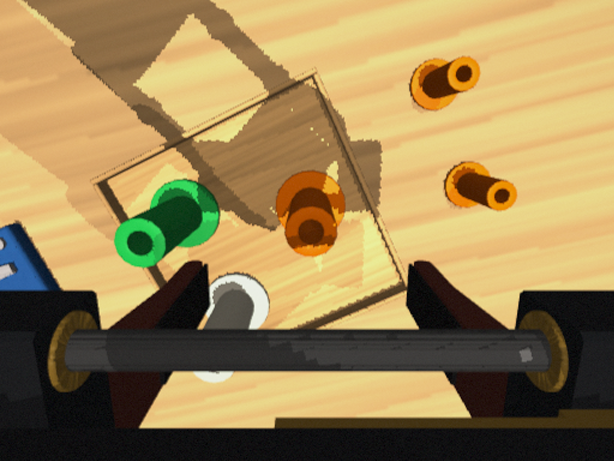

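Tube top at (310,231)/1.2 and foot at (311,203)/1.2. Both lie within 2 px of the prediction, and the jaws clear the green and white bobbins.

Run:
```python
from h import *
k=cam("wrist",np.load("pics/T1.npy"))
a=onz(k,258.4,192.5,.115);b=onz(k,259.2,169.5,.013);print(a,b,rel([(a[0]+b[0])/2,(a[1]+b[1])/2,.08]))
```

```text
[0.48834193 0.36002398 0.115     ] [0.48697521 0.36175494 0.013     ] [ -1.    1.8 161. ]
```

>>> step_arm --pt "-1 1.5 40 0" --pt "-1 1.5 80 0" --pt "-1 1.5 120 0" --pt "-1 1.5 150 0" --pt "-1 1.5 161 0" --pt "-1 1.5 161 0"

```text
time_s: 2.15
ee_pos: [0.4869, 0.3612, 0.08]
tool_rot: [-3.14, -0.001, 2.908]
ft_force: [-0.2, -0.3, -0.3]
grip_width: 0.0877
```

>>> step_arm --pt "0 0 0 0" --pt "0 0 0 0" --pt "0 0 0 0" --pt "0 0 0 0" --pt "0 0 0 0" --pt "0 0 0 0" --pt "0 0 0 0" --pt "0 0 0 0" --gripper 1 --grip_force 15

```text
time_s: 3.15
ee_pos: [0.4869, 0.3612, 0.0801]
tool_rot: [-3.14, -0.001, 2.908]
ft_force: [-0.2, -0.7, 0.8]
grip_width: 0.0386
```

>>> step_arm --pt "0 0 -15 0" --pt "0 0 -50 0" --pt "0 0 -90 0" --pt "0 0 -130 0" --pt "0 0 -150 0" --pt "0 0 -150 0"

```text
time_s: 3.9
ee_pos: [0.4877, 0.3619, 0.2333]
tool_rot: [3.14, 0.003, 2.908]
ft_force: [-0.8, 0.0, -1.4]
grip_width: 0.0387
```

Run:
```python
from h import *
print(rel([.5651,.0236,.23]))
```

```text
[-153.6 -311.2    3. ]
```

>>> step_arm --pt "-25 -40 0 0" --pt "-50 -85 0 0" --pt "-75 -130 0 0" --pt "-100 -175 0 0" --pt "-125 -215 0 0" --pt "-140 -235 0 0" --pt "-154 -250 0 0" --pt "-154 -250 0 0" --pt "-154 -250 0 0"

```text
time_s: 5.03
ee_pos: [0.5794, 0.0839, 0.2328]
tool_rot: [3.139, 0.002, 2.909]
ft_force: [-0.5, -0.6, -1.6]
grip_width: 0.0383
```

Run:
```python
from h import *
T=toolT();im=manip.grab_frame("wrist");np.save("pics/w2.npy",im);save("w2.png",im,1.2)
k=cam("wrist",T);np.save("pics/T2.npy",T);print(T[:3,3],proj(k,[.5651,.0236,.105]),proj(k,[.5651,.0236,.035]),"bob foot",proj(k,T[:3,3]-[0,0,.075]))
```

```text
[0.57940158 0.0838853  0.23283446] [184.36931404 189.82158356] [198.34101575 174.15107014] bob foot [256.90236054 207.734442  ]
```

View pics/w2.png

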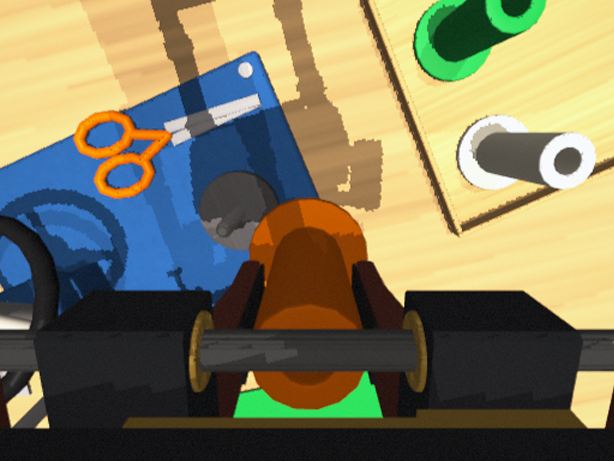

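Run:
```python
from h import *
T=np.load("pics/T2.npy");k=cam("wrist",T);im=np.load("pics/w2.npy");h=cv2.cvtColor(im,cv2.COLOR_RGB2HSV)
m=((h[...,0]<16)&(h[...,1]>150)&(h[...,2]>50));m[:160]=0;m[:,:200]=0;m[:,310:]=0
ys,xs=np.where(m);print("top v",ys.min(),[ (v,xs[ys==v].min(),xs[ys==v].max()) for v in (170,180,190,200,210)])
th=np.linspace(0,2*np.pi,721)
for dz in(.075,.067):
    C=np.array([proj(k,(T@[.034*np.cos(t),.034*np.sin(t),dz,1])[:3]) for t in th])
    print(dz,C[:,1].min(),[(v,*[C[np.abs(C[:,1]-v)<.6][:,0].__getattribute__(f)() for f in("min","max")]) for v in(170,180,190,200,210)])
p=(onz(k,199.2,175,.035)+0);q=onz(k,185,190.8,.104);print(p,q,rel([p[0],p[1],.233]),rel([q[0],q[1],.233]))
```

```text
top v 165 [(170, np.int64(232), np.int64(280)), (180, np.int64(220), np.int64(292)), (190, np.int64(213), np.int64(300)), (200, np.int64(210), np.int64(303)), (210, np.int64(208), np.int64(305))]
0.075 159.61308897485935 [(170, np.float64(226.00821134244495), np.float64(288.25627188993184)), (180, np.float64(216.73475892870374), np.float64(297.5394533175991)), (190, np.float64(211.47291425693325), np.float64(302.95617416594257)), (200, np.float64(208.93341275633648), np.float64(305.41156607046565)), (210, np.float64(208.6463223336537), np.float64(305.6517874585554))]
0.067 161.41778163469857 [(170, np.float64(227.76054385921012), np.float64(286.5511284426223)), (180, np.float64(217.1273412645748), np.float64(297.19401297741365)), (190, np.float64(211.01901311824292), np.float64(303.31122585718634)), (200, np.float64(207.73665853440497), np.float64(306.6017525649985)), (210, np.float64(206.8291009382281), np.float64(307.5159859436746))]
[0.56619906 0.02423876 0.035     ] [0.5662452  0.02360547 0.104     ] [ -1.  -61.2  -0.1] [ -1.2 -61.9  -0.1]
```

>>> step_arm --pt "0 -30 0 0" --pt "1.5 -55 0 0" --pt "1.5 -61 0 0" --pt "1.5 -61 20 0" --pt "1.5 -61 40 0" --pt "1.5 -61 48 0" --pt "1.5 -61 48 0"

```text
time_s: 5.95
ee_pos: [0.5635, 0.0256, 0.1833]
tool_rot: [3.14, -0.001, 2.91]
ft_force: [-0.8, 0.3, -0.6]
grip_width: 0.0383
```

>>> step_arm --pt "0 0 4 0" --pt "0 0 8 0" --pt "0 0 12 0" --pt "0 0 16 0" --pt "0 0 20 0" --pt "0 0 20 0"

```text
time_s: 6.7
ee_pos: [0.5633, 0.0256, 0.1628]
tool_rot: [3.14, -0.001, 2.91]
ft_force: [0.1, 0.1, -0.8]
grip_width: 0.0386
```

>>> step_arm --pt "0 0 7 0" --pt "0 0 14 0" --pt "0 0 21 0" --pt "0 0 28 0" --pt "0 0 35 0" --pt "0 0 42 0" --pt "0 0 46 0" --pt "0 0 48 0" --pt "0 0 49 0" --pt "0 0 49 0"

```text
time_s: 7.95
ee_pos: [0.5633, 0.0257, 0.1139]
tool_rot: [3.14, -0.001, 2.91]
ft_force: [-0.1, 0.4, -1.1]
grip_width: 0.0385
```

>>> step_arm --pt "0 0 1 0" --pt "0 0 2 0" --pt "0 0 3 0" --pt "0 0 3 0"

```text
time_s: 8.45
ee_pos: [0.5632, 0.0257, 0.1108]
tool_rot: [3.14, -0.001, 2.91]
ft_force: [0.5, -0.0, -0.2]
grip_width: 0.0384
```

>>> step_arm --pt "0 0 0.7 0" --pt "0 0 1.5 0" --pt "0 0 2 0" --pt "0 0 2 0"

```text
time_s: 8.95
ee_pos: [0.5635, 0.0258, 0.1101]
tool_rot: [3.14, -0.0, 2.91]
ft_force: [-2.7, 1.1, 5.7]
grip_width: 0.0384
```

>>> step_arm --pt "0 0 0 0" --pt "0 0 0 0" --pt "0 0 0 0" --pt "0 0 0 0" --pt "0 0 0 0" --gripper -0.6

```text
time_s: 9.57
ee_pos: [0.5634, 0.0257, 0.1099]
tool_rot: [3.14, -0.0, 2.91]
ft_force: [0.2, -0.0, 0.5]
grip_width: 0.0702
```

>>> step_arm --pt "0 0 -15 0" --pt "0 0 -40 0" --pt "0 0 -80 0" --pt "0 0 -120 0" --pt "0 0 -140 0" --pt "0 0 -140 0"

```text
time_s: 10.32
ee_pos: [0.5642, 0.0255, 0.2532]
tool_rot: [3.139, 0.005, 2.91]
ft_force: [-0.2, 0.4, 0.3]
grip_width: 0.0705
```

Run:
```python
from h import *
T=toolT();im=manip.grab_frame("wrist");np.save("pics/w3.npy",im);save("w3.png",im,1.2)
k=cam("wrist",T);np.save("pics/T3.npy",T);print(T[:3,3],"top",proj(k,[.5657,.024,.145]),"foot",proj(k,[.5657,.024,.043]),"hub",proj(k,[.5757,-.157,.141]))
```

```text
[0.56415359 0.0254836  0.2532296 ] top [255.28714915 197.39832943] foot [255.32870134 172.97790392] hub [ 50.62525099 254.74984326]
```

View pics/w3.png

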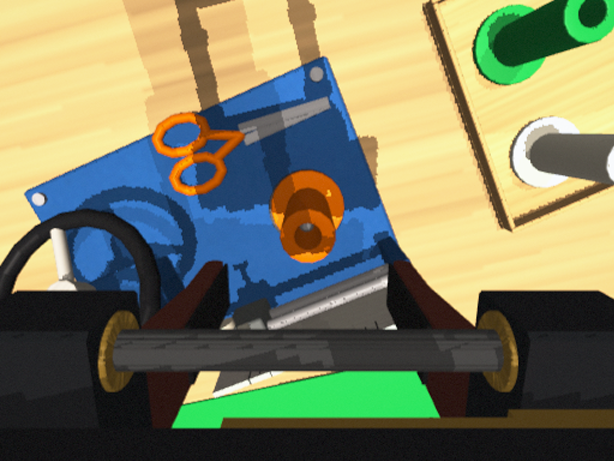

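The bobbin is seated and upright: its top at (307,236)/1.2 and foot at (307,204)/1.2 match the prediction, and contact came at the expected height. Next I'll plan the crank: pinch the rim at θ=-60° (midway between spokes), sweep it past the robot side to +60°, and keep the gripper body below the mast bar.

```bash
cat >> h.py <<'E'
YW=np.radians(9.7); HUB=np.array([.5757,-.1572,.130])
def w2(v): c,s=np.cos(YW),np.sin(YW); return np.array([c*v[0]-s*v[1],s*v[0]+c*v[1],v[2]])
def rim(th,up=.008,out=0):      # th deg from near side; returns TCP pos, jaw angle (rad, world)
    t=np.radians(th); j=np.array([.065*np.cos(t),-.0563*np.sin(t),0]);j/=np.linalg.norm(j)
    p=HUB+w2(np.array([-.0563*np.cos(t),.065*np.sin(t),-.0325*np.cos(t)+up])-out*j)
    return p,YW+np.arctan2(j[1],j[0])
def row(p,ja):
    T=toolT(); cur=np.arctan2(T[1,1],T[0,1]); d=-np.degrees(ja-cur)
    d=(d+180)%360-180
    return [round(float(x),1) for x in rel(p)]+[round(float(d),1)]
E
python3 - <<'E'
from h import *
print(manip.sense()["q"])
w=lambda *v: HUB+w2(np.array(v))
p,j=rim(-60,.032,.06)
print("via",row(np.r_[w(-.130,-.02,0)[:2],.25],j),"above",row(np.r_[p[:2],.25],j),"low",row(p,j))
for up in(.032,.008): print(row(*rim(-60,up)))
E
```

```text
[-0.01622067 -0.00549717  1.31331898  0.0019511   1.83145725 -1.35487386]
via [58.3, -244.2, 0.4, 10.7] above [-38.5, -296.8, 0.4, 10.7] low [-38.3, -297.1, 104.7, 10.7]
[-49.5, -238.1, 104.9, 10.7]
[-49.4, -238.2, 128.9, 10.7]
```

>>> step_arm --pt "18 -50 0 3" --pt "38 -105 0 6" --pt "50 -160 0 9" --pt "58 -215 0 10.7" --pt "58 -244 0 10.7" --pt "20 -275 0 10.7" --pt "-20 -292 0 10.7" --pt "-38 -297 0 10.7" --pt "-38 -297 40 10.7" --pt "-38 -297 80 10.7" --pt "-38 -297 105 10.7" --pt "-38 -297 105 10.7" --gripper 0.18

```text
time_s: 11.88
ee_pos: [0.531, -0.2711, 0.1411]
tool_rot: [3.138, -0.006, 2.723]
ft_force: [0.3, 0.2, -1.0]
grip_width: 0.0357
```

Run:
```python
from h import *
T=toolT();print(row(*rim(-60,.032)),row(*rim(-60,.008)))
im=manip.grab_frame("wrist");save("w4.png",im,1.2);k=cam("wrist",T)
for t in(-90,-60,-30,0,30):
    p=rim(t,0)[0];print(t,np.round(1.2*proj(k,p)))
print("hub",1.2*proj(k,HUB))
```

```text
[-2.3, 59.8, -4.4, 0.0] [-2.5, 59.7, 19.6, 0.0]
-90 [463. 357.]
-60 [437. 284.]
-30 [451. 215.]
0 [501. 163.]
30 [576. 137.]
hub [598.94182664 280.55649133]
```

View pics/w4.png

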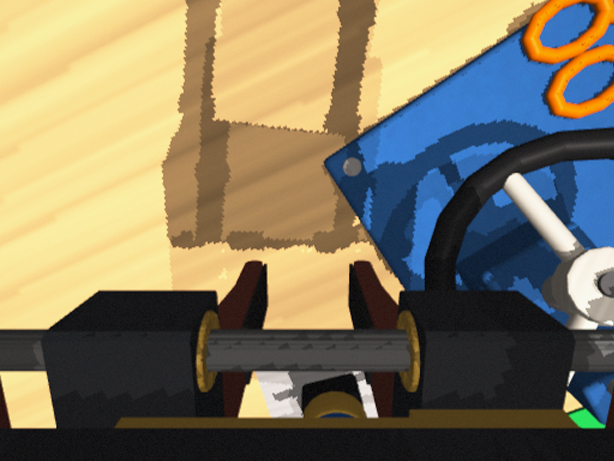

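Rim, hub and spoke match the predictions within about 3 mm: rim at θ=-60 is at (440,283), hub near (605,285). I'll slide in over the rim and pinch.

>>> step_arm --pt "-1 5 -4.5 0" --pt "-2 25 -4.5 0" --pt "-2.5 45 -4.5 0" --pt "-2.5 60 -4.5 0" --pt "-2.5 60 -4.5 0" --pt "-2.5 60 8 0" --pt "-2.5 60 19.5 0" --pt "-2.5 60 19.5 0"

```text
time_s: 12.92
ee_pos: [0.5574, -0.2178, 0.122]
tool_rot: [3.139, -0.006, 2.722]
ft_force: [0.3, 0.4, 0.3]
grip_width: 0.036
```

>>> step_arm --pt "0 0 0 0" --pt "0 0 0 0" --pt "0 0 0 0" --pt "0 0 0 0" --pt "0 0 0 0" --gripper 1 --grip_force 20

```text
time_s: 13.55
ee_pos: [0.559, -0.2158, 0.1223]
tool_rot: [3.134, -0.004, 2.724]
ft_force: [4.9, 6.7, -1.8]
grip_width: 0.014
```

```bash
cat >> h.py <<'E'
def stroke(a,b,n,up=.008):
    import json
    p0=row(*rim(a,up)); print("start row",p0)
    print(json.dumps([row(*rim(t,up)) for t in np.linspace(a,b,n+1)[1:]]))
E
python3 - <<'E'
from h import *
stroke(-60,0,12)
E
```

```text
start row [0.7, -2.1, 0.6, 0.1]
[[5.8, -1.9, 3.0, 5.3], [11.0, -1.2, 5.3, 10.5], [16.1, -0.0, 7.4, 15.5], [21.2, 1.6, 9.3, 20.4], [26.2, 3.7, 11.1, 25.1], [31.0, 6.2, 12.7, 29.8], [35.7, 9.1, 14.0, 34.4], [40.1, 12.4, 15.1, 38.9], [44.4, 16.1, 16.0, 43.3], [48.3, 20.1, 16.7, 47.7], [51.9, 24.4, 17.1, 52.0], [55.3, 29.0, 17.3, 56.4]]
```

```bash
sed -i 's/HUB=np.array(.*/HUB=np.array([.5769,-.1547,.130])/' h.py
python3 - <<'E'
from h import *
stroke(-60,0,12)
E
```

```text
start row [0.6, 0.6, 0.6, 0.1]
[[5.8, 0.9, 3.0, 5.3], [10.9, 1.6, 5.3, 10.5], [16.0, 2.7, 7.4, 15.5], [21.1, 4.4, 9.4, 20.4], [26.1, 6.4, 11.1, 25.1], [30.9, 8.9, 12.7, 29.8], [35.6, 11.9, 14.0, 34.4], [40.0, 15.2, 15.2, 38.9], [44.3, 18.9, 16.1, 43.3], [48.2, 22.9, 16.7, 47.7], [51.9, 27.2, 17.1, 52.0], [55.2, 31.8, 17.3, 56.4]]
```

>>> step_arm --pt "5.8 0.9 3 5.3" --pt "10.9 1.6 5.3 10.5" --pt "16 2.7 7.4 15.5" --pt "21 4.4 9.4 20.4" --pt "26 6.4 11 25"

```text
time_s: 14.18
ee_pos: [0.5395, -0.2002, 0.1136]
tool_rot: [3.134, -0.001, 2.285]
ft_force: [4.6, -1.9, 1.6]
grip_width: 0.0139
```

Run:
```python
from h import *
stroke(-35,25,12)
```

```text
start row [1.9, -0.8, 2.3, -0.0]
[[7.4, -0.6, 3.8, 4.6], [12.8, 0.1, 5.1, 9.2], [18.3, 1.2, 6.2, 13.7], [23.7, 2.7, 7.1, 18.1], [29.0, 4.7, 7.7, 22.5], [34.1, 7.0, 8.1, 26.9], [39.1, 9.8, 8.3, 31.2], [43.8, 12.9, 8.2, 35.5], [48.3, 16.3, 7.8, 39.9], [52.5, 20.1, 7.2, 44.3], [56.3, 24.2, 6.4, 48.7], [59.8, 28.5, 5.4, 53.2]]
```

Low forces. Continuing the stroke.

>>> step_arm --pt "7.4 -0.6 3.8 4.6" --pt "12.8 0.1 5.1 9.2" --pt "18.3 1.2 6.2 13.7" --pt "23.7 2.7 7.1 18.1" --pt "29 4.7 7.7 22.5" --pt "34 7 8 27" --pt "39 9.8 8.3 31.2" --pt "43.8 13 8.2 35.5" --pt "48.3 16.3 7.8 40" --pt "52.5 20 7.2 44.3" --pt "56.3 24.2 6.4 48.7" --pt "59.8 28.5 5.4 53.2"

```text
time_s: 15.68
ee_pos: [0.525, -0.1383, 0.1122]
tool_rot: [3.127, -0.004, 1.353]
ft_force: [6.3, -6.1, 4.8]
grip_width: 0.0135
```

Run:
```python
from h import *
stroke(25,60,7)
im=manip.grab_frame("top");np.save("pics/top2.npy",im);save("crop5.png",np.hstack([cv2.resize(i[155:245,240:370],None,fx=3,fy=3,interpolation=cv2.INTER_CUBIC) for i in (np.load("pics/top.npy"),im)]))
```

```text
start row [1.3, -3.4, 3.6, -0.2]
[[6.8, -3.2, 2.3, 4.4], [12.3, -2.5, 0.8, 9.0], [17.6, -1.5, -0.8, 13.8], [22.7, 0.1, -2.7, 18.7], [27.6, 2.0, -4.8, 23.7], [32.3, 4.3, -7.0, 28.8], [36.7, 7.1, -9.3, 34.1]]
```

```bash
sed -i 's/HUB=np.array(.*/HUB=np.array([.5792,-.156,.132])/' h.py
python3 - <<'E'
from h import *
stroke(25,60,7)
E
```

```text
start row [-0.0, -0.9, 1.8, -0.4]
[[5.5, -0.7, 0.5, 4.2], [10.9, -0.0, -1.0, 8.9], [16.2, 1.0, -2.7, 13.6], [21.4, 2.6, -4.5, 18.5], [26.3, 4.5, -6.6, 23.5], [31.0, 6.8, -8.8, 28.7], [35.4, 9.5, -11.1, 33.9]]
```

View pics/crop5.png

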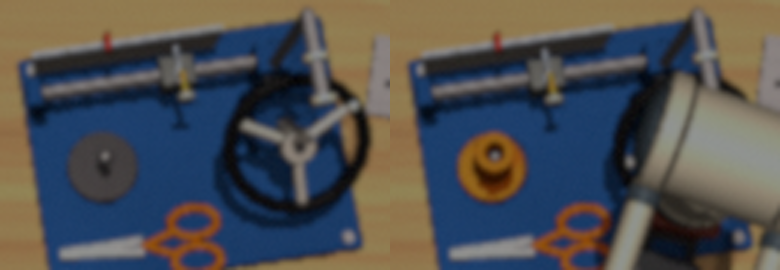

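The guide moved from 178 to 156 (3x px), about 21 mm for the 85° turned, as expected. The flag is at 107.

>>> step_arm --pt "5.5 -0.7 0.5 4.2" --pt "11 0 -1 8.9" --pt "16.2 1 -2.7 13.6" --pt "21.4 2.6 -4.5 18.5" --pt "26.3 4.5 -6.6 23.5" --pt "31 6.8 -8.8 28.7" --pt "35.4 9.5 -11 34" --pt "35.4 9.5 -11 34"

```text
time_s: 16.73
ee_pos: [0.5428, -0.1067, 0.1258]
tool_rot: [3.128, -0.012, 0.755]
ft_force: [-1.6, -5.6, 5.8]
grip_width: 0.0135
```

>>> step_arm --pt "0 0 0 0" --pt "0 0 0 0" --pt "0 0 -2 0" --pt "0 0 -10 0" --pt "0 0 -24 0" --pt "0 0 -24 0" --gripper 0.18

```text
time_s: 17.48
ee_pos: [0.5432, -0.1068, 0.1522]
tool_rot: [3.124, -0.014, 0.755]
ft_force: [-0.3, 0.7, 0.1]
grip_width: 0.036
```

Run:
```python
from h import *
import json
z=rim(-60,.034)[0][2]
print(json.dumps([row(np.r_[rim(t)[0][:2],z],rim(t)[1]) for t in np.linspace(60,-60,14)]))
im=manip.grab_frame("top");np.save("pics/top3.npy",im)
k=cam("top")
def guide(im,f):
    g=cv2.cvtColor(im,cv2.COLOR_RGB2HSV); return g
h=cv2.cvtColor(im,cv2.COLOR_RGB2HSV)
for v in range(164,182,2): print(v,[ (int(a),int(b)) for a,b in zip(h[v,270:304,1],h[v,270:304,2])][::2])
```

```text
[[0.1, -2.1, 2.4, -0.2], [-9.4, -1.2, 2.3, -9.8], [-18.8, 1.2, 2.2, -19.0], [-28.0, 5.2, 2.1, -27.8], [-36.6, 10.6, 2.1, -36.2], [-44.5, 17.3, 2.1, -44.4], [-51.4, 25.1, 2.2, -52.5], [-57.2, 33.8, 2.2, -60.5], [-61.7, 43.2, 2.3, -68.5], [-64.8, 53.0, 2.5, -76.7], [-66.4, 63.1, 2.6, -85.2], [-66.5, 73.1, 2.8, -94.0], [-65.0, 82.7, 3.0, -103.2], [-62.1, 91.8, 3.2, -112.8]]
164 [(116, 143), (118, 143), (118, 141), (117, 139), (117, 142), (118, 143), (116, 143), (114, 143), (116, 143), (113, 142), (114, 143), (112, 143), (108, 142), (101, 142), (87, 144), (77, 142), (62, 143)]
166 [(118, 143), (116, 143), (136, 129), (147, 132), (114, 143), (110, 144), (104, 140), (93, 143), (80, 143), (61, 138), (48, 142), (39, 139), (21, 133), (14, 130), (6, 128), (2, 113), (2, 105)]
168 [(96, 143), (82, 143), (112, 121), (135, 136), (42, 141), (26, 136), (16, 129), (12, 131), (4, 122), (9, 109), (5, 99), (6, 87), (10, 74), (4, 62), (5, 55), (11, 47), (24, 43)]
170 [(12, 131), (4, 122), (53, 106), (136, 122), (14, 94), (10, 80), (8, 66), (9, 59), (5, 52), (16, 49), (27, 38), (38, 40), (39, 39), (39, 39
[... 229 characters left out ...]
 (39, 39), (34, 38), (21, 36), (15, 35), (21, 37), (37, 41), (19, 53), (17, 108), (19, 68), (26, 60), (109, 56), (180, 65), (191, 64), (198, 67), (199, 82)]
176 [(39, 39), (70, 40), (101, 43), (125, 45), (157, 47), (167, 61), (88, 58), (3, 74), (9, 84), (5, 102), (5, 96), (14, 89), (70, 76), (165, 94), (133, 100), (106, 99), (87, 94)]
178 [(187, 60), (193, 66), (202, 62), (204, 60), (192, 85), (176, 94), (93, 74), (17, 88), (16, 93), (5, 99), (24, 106), (16, 94), (6, 83), (10, 100), (9, 112), (9, 115), (11, 112)]
180 [(154, 93), (115, 102), (96, 90), (61, 83), (49, 105), (24, 107), (9, 89), (14, 89), (16, 95), (12, 103), (108, 116), (38, 95), (15, 87), (19, 92), (16, 82), (17, 75), (14, 72)]
```

>>> step_arm --pt "-9.4 -1.2 2 -9.8" --pt "-18.8 1.2 2 -19" --pt "-28 5.2 2 -27.8" --pt "-36.6 10.6 2 -36.2" --pt "-44.5 17.3 2 -44.4" --pt "-51.4 25 2 -52.5" --pt "-57.2 33.8 2 -60.5" --pt "-61.7 43.2 2 -68.5" --pt "-64.8 53 2.5 -76.7" --pt "-66.4 63 2.5 -85.2" --pt "-66.5 73 3 -94" --pt "-65 82.7 3 -103.2"

```text
time_s: 19.02
ee_pos: [0.5523, -0.2118, 0.1482]
tool_rot: [3.133, 0.018, 2.561]
ft_force: [-0.4, -0.5, -0.1]
grip_width: 0.0358
```

Run:
```python
from h import *
print(row(*rim(-60,.032)),row(*rim(-60,.008)))
```

```text
[-9.7, 1.0, 0.6, -9.3] [-9.3, 0.8, 24.6, -9.3]
```

>>> step_arm --pt "-9.5 1 0.6 -9.3" --pt "-9.5 1 0.6 -9.3" --pt "-9.5 1 12 -9.3" --pt "-9.5 1 24 -9.3" --pt "-9.5 1 24 -9.3"

```text
time_s: 19.65
ee_pos: [0.5602, -0.2157, 0.1221]
tool_rot: [3.136, 0.016, 2.722]
ft_force: [0.6, -0.4, -0.5]
grip_width: 0.0359
```

>>> step_arm --pt "0 0 0 0" --pt "0 0 0 0" --pt "0 0 0 0" --pt "0 0 0 0" --gripper 1

```text
time_s: 20.15
ee_pos: [0.5601, -0.2163, 0.1225]
tool_rot: [3.137, 0.016, 2.722]
ft_force: [-2.3, -3.4, 0.3]
grip_width: 0.0144
```

Run:
```python
from h import *
stroke(-60,0,12)
```

```text
start row [-0.8, 0.4, -1.3, -0.1]
[[4.4, 0.6, 1.0, 5.2], [9.6, 1.3, 3.2, 10.3], [14.7, 2.5, 5.2, 15.3], [19.8, 4.1, 7.1, 20.2], [24.9, 6.2, 8.7, 25.0], [29.7, 8.7, 10.2, 29.7], [34.4, 11.6, 11.4, 34.2], [38.9, 14.9, 12.5, 38.7], [43.2, 18.5, 13.3, 43.2], [47.1, 22.6, 13.8, 47.6], [50.8, 26.9, 14.2, 51.9], [54.1, 31.5, 14.3, 56.2]]
```

>>> step_arm --pt "4.4 0.6 1 5.2" --pt "9.6 1.3 3.2 10.3" --pt "14.7 2.5 5.2 15.3" --pt "19.8 4.1 7.1 20.2" --pt "25 6.2 8.7 25" --pt "29.7 8.7 10.2 29.7" --pt "34.4 11.6 11.4 34.2" --pt "39 15 12.5 38.7" --pt "43.2 18.5 13.3 43.2" --pt "47 22.6 13.8 47.6" --pt "50.8 27 14.2 52" --pt "54 31.5 14.3 56"

```text
time_s: 21.65
ee_pos: [0.5242, -0.1663, 0.1072]
tool_rot: [3.125, 0.007, 1.741]
ft_force: [2.9, -4.9, -2.8]
grip_width: 0.014
```

Run:
```python
from h import *
stroke(0,60,12)
```

```text
start row [0.9, -0.3, -0.4, 0.1]
[[6.5, -0.1, -0.5, 4.4], [12.2, 0.6, -0.9, 8.7], [17.7, 1.6, -1.5, 13.1], [23.1, 3.1, -2.4, 17.6], [28.3, 5.0, -3.5, 22.1], [33.3, 7.3, -4.8, 26.6], [38.1, 10.0, -6.3, 31.3], [42.6, 13.0, -8.0, 36.1], [46.8, 16.4, -9.9, 41.0], [50.6, 20.0, -12.0, 46.0], [54.0, 24.0, -14.2, 51.1], [57.0, 28.2, -16.5, 56.4]]
```

Eleven of these rows (to 55°), then measure before finishing.

>>> step_arm --pt "6.5 -0.1 -0.5 4.4" --pt "12.2 0.6 -1 8.7" --pt "17.7 1.6 -1.5 13" --pt "23 3 -2.4 17.6" --pt "28.3 5 -3.5 22" --pt "33.3 7.3 -4.8 26.6" --pt "38 10 -6.3 31.3" --pt "42.6 13 -8 36" --pt "46.8 16.4 -10 41" --pt "50.6 20 -12 46" --pt "50.6 20 -12 46"

```text
time_s: 23.02
ee_pos: [0.536, -0.1141, 0.1192]
tool_rot: [3.122, -0.007, 0.936]
ft_force: [3.2, -6.1, -3.2]
grip_width: 0.0142
```

Run:
```python
from h import *
stroke(50,80,6)
im=manip.grab_frame("top");np.save("pics/top4.npy",im);sc=manip.grab_frame("scene");np.save("pics/scene4.npy",sc)
save("crop6.png",np.vstack([cv2.resize(im[155:195,260:320],None,fx=9,fy=9,interpolation=cv2.INTER_CUBIC)[:300],cv2.resize(sc[208:252,175:235],None,fx=9,fy=9,interpolation=cv2.INTER_CUBIC)[:300]]))
```

```text
start row [0.4, -1.3, 0.1, -0.2]
[[5.6, -1.0, -2.1, 5.0], [10.7, -0.3, -4.5, 10.3], [15.7, 0.9, -6.9, 15.6], [20.5, 2.5, -9.5, 21.1], [25.1, 4.6, -12.1, 26.7], [29.4, 7.1, -14.8, 32.4]]
```

View pics/crop6.png

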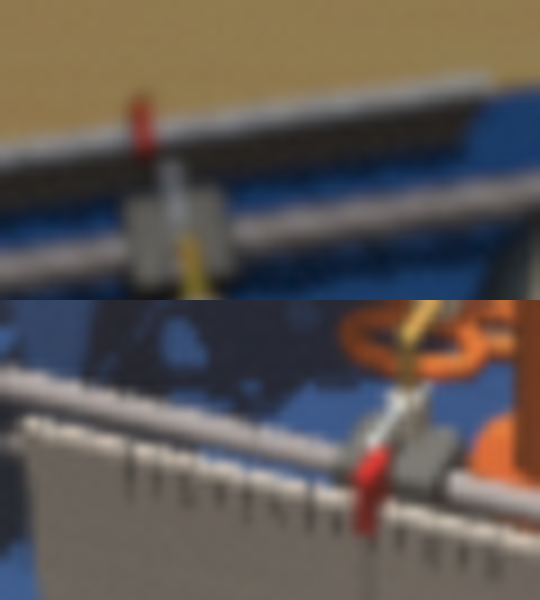

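Pointer tip at (172,165) in the upper 9x crop; flag at (143,126), spanning v 98–155. So the pointer is still short.

Run:
```python
from h import *
k=cam("top");W=np.array([.5803,-.0651])
def wy(p): d=p[:2]-W; c,s=np.cos(YW),np.sin(YW); return np.round([c*d[0]+s*d[1],-s*d[0]+c*d[1]],4)
im=np.load("pics/top4.npy");h=cv2.cvtColor(im,cv2.COLOR_RGB2HSV).astype(int)
reg=np.zeros(h.shape[:2],bool);reg[162:176,268:284]=1
m=reg&((h[...,0]<6)|(h[...,0]>172))&(h[...,1]>110);ys,xs=np.where(m);print("flag",len(xs),xs.mean(),ys.mean(),ys.min(),ys.max(),wy(onz(k,xs.mean(),ys.mean(),.107)))
for v in range(172,181):
    r=im[v,272:290].astype(float).min(1);w=np.clip(r-np.median(r)-5,0,None);u=272+(w*np.arange(18)).sum()/w.sum();print(v,round(u,2),wy(onz(k,u,v,.11)),r.astype(int))
ks=cam("scene");sc=np.load("pics/scene4.npy");g=cv2.cvtColor(sc,cv2.COLOR_RGB2HSV).astype(int)
reg[:]=0;reg[220:240,208:225]=1
m=reg&((g[...,0]<6)|(g[...,0]>172))&(g[...,1]>150);ys,xs=np.where(m);print("flag sc",len(xs),xs.mean(),ys.mean(),wy(onz(ks,xs.mean(),ys.mean(),.105)))
print("ptr sc", wy(onz(ks,175+378/9,208+150/9,.11)),wy(onz(ks,175+400/9,208+120/9,.11)))
```

```text
flag 10 275.5 170.0 168 172 [0.108  0.0712]
172 276.15 [0.1012 0.0705] [51 46 38 26 25 39 52 53 41 35 35 33 32 33 33 32 33 33]
173 278.54 [0.0971 0.0641] [35 34 33 29 31 53 73 74 55 38 34 34 35 35 32 34 34 34]
174 278.62 [0.0942 0.0643] [34 34 33 33 33 55 79 80 62 40 37 34 30 31 29 28 25 24]
175 279.33 [0.0909 0.0627] [34 36 36 35 37 53 76 83 68 53 49 49 36 25 19 17 18 18]
176 280.04 [0.0876 0.0611] [31 34 42 48 50 60 82 95 88 76 75 72 55 33 19 18 22 20]
177 279.81 [0.0848 0.0623] [ 20  38  61  70  74  79  94 109 104  90  86  83  70  45  29  28  30  34]
178 279.41 [0.082  0.0639] [ 22  45  73  82  85  86 101 114 109  94  88  85  76  59  55  59  62  65]
179 281.78 [0.0781 0.0576] [ 26  49  75  85  88  89  99 109 106  94  89  86  82  77  89  98  98  99]
180 286.14 [0.0732 0.0455] [ 54  61  77  85  88  91  96 100  93  84  86  87  83  87 104 112 111 105]
flag sc 16 215.8125 227.75 [0.1096 0.0682]
ptr sc [0.1019 0.0685] [0.0857 0.0689]
```

Run:
```python
from h import *
from itertools import product
W=np.array([.5803,-.0651,0])
th=np.linspace(0,1,2)
def box(k,y):
    q=np.array([proj(k,W+w2(np.array([.110+a,y+b,.105+c]))) for a,b,c in product((-.008,.008),(-.003,.003),(-.011,.011))]);hull=cv2.convexHull(q.astype(np.float32));M=cv2.moments(hull);return np.round([M['m10']/M['m00'],M['m01']/M['m00']],2)
for n,o in(("top",(260,155,0)),("scene",(175,208,300))):
    k=cam(n);im=np.load(f"pics/{n}4.npy").astype(float)
    print(n,[(y,box(k,y)) for y in(.066,.069,.072)],"ptr",[(y,np.round(proj(k,W+w2(np.array([.095,y,.11]))),2),np.round(proj(k,W+w2(np.array([.085,y,.11]))),2)) for y in(.062,.065,.068)])
    red=np.clip(im[...,0]-np.maximum(im[...,1],im[...,2])*1.0-(12 if n=="top" else 30),0,None)
    r=np.zeros_like(red); b=(slice(160,174),slice(270,282)) if n=="top" else (slice(218,236),slice(208,222)); r[b]=red[b]
    if n=="top": # wood is also reddish: subtract green difference
        g=np.clip(im[...,0]-2.0*im[...,1],0,None); r[:]=0; r[b]=g[b]
    else:
        g=np.clip(im[...,0]-2.2*im[...,1],0,None); r[:]=0; r[b]=g[b]
    ys,xs=np.indices(r.shape);print("  red centroid",(r*xs).sum()/r.sum(),(r*ys).sum()/r.sum())
    if n=="scene":
        for v in range(216,226): print(v,im[v,210:228].min(1).astype(int))
```

```text
top [(0.066, array([277.12, 169.21])), (0.069, array([276.11, 169.36])), (0.072, array([275.1 , 169.52]))] ptr [(0.062, array([279.35, 173.61]), array([279.89, 176.92])), (0.065, array([278.33, 173.76]), array([278.88, 177.08])), (0.068, array([277.32, 173.91]), array([277.86, 177.23]))]
  red centroid 275.5121951219512 169.4390243902439
scene [(0.066, array([214.98, 227.65])), (0.069, array([216.  , 227.89])), (0.072, array([217.03, 228.13]))] ptr [(0.062, array([215.77, 222.72]), array([217.22, 220.66])), (0.065, array([216.79, 222.95]), array([218.23, 220.89])), (0.068, array([217.81, 223.19]), array([219.24, 221.13]))]
  red centroid 215.8118300913061 226.82572449384676
216 [41 42 42 42 46 48 52 53 55 49 46 49 61 59 57 58 58 66]
217 [ 46  46  45  44  48  56  56  62  87  91  70  93 122  89  79  72  67  63]
218 [ 57  56  56  57  59  60  63  90 151 150 128 144 115  71  64  61  62  62]
219 [ 61  60  61  60  60  62  66  94 162 188 142 132  99  66  62  62  62  62]
220 [ 62  61  61  62  64  76  97 119 165 157 117 100  91  66  61  62  61  62]
221 [ 60  61  61  63  78 108 128 157 158 113 101  88  91  74  70  66  62  64]
222 [ 72  64  62  71  98 122 149 166 121  98 100  92 101 110 113  94  67  77]
223 [124  96  85  88 118 138 182 141  95  85  99 101 112 115 117 104  76  91]
224 [163 156 136 118 115 119 133  91  69  81 108 111 114 115 109  91  75  92]
225 [145 147 130 114 107  88  71  59  66 101 114 115 115 113  97  67  63  69]
```

Both cameras agree that about 6 mm remain (top 6.6, scene 5.5), which is about 22–23° of wheel.

>>> step_arm --pt "5.6 -1 -2.1 5" --pt "10.7 -0.3 -4.5 10.3" --pt "15.7 0.9 -7 15.6" --pt "20.5 2.5 -9.5 21" --pt "22.5 3.4 -10.6 23.5" --pt "22.5 3.4 -10.6 23.5"

```text
time_s: 23.88
ee_pos: [0.5519, -0.0998, 0.1293]
tool_rot: [3.124, -0.013, 0.525]
ft_force: [2.3, -7.1, -4.1]
grip_width: 0.0142
```

```bash
cat > m.py <<'E'
from h import *
W=np.array([.5803,-.0651,0])
for n,F,vs,span in(("top",275.51,(173,174),range(268,290)),("scene",None,(218,219,220,221,222,223),range(210,232))):
    im=manip.grab_frame(n).astype(float);np.save(f"pics/{n}5.npy",im)
    print(n,span[0])
    for v in range(vs[0]-1,vs[-1]+3): print(v,im[v,span[0]:span[-1]].min(1).astype(int))
E
python3 m.py
```

```text
top 268
172 [71 63 59 55 49 44 37 32 36 42 39 36 32 33 35 32 34 34 34 34 33]
173 [43 39 36 36 34 34 34 39 56 62 53 38 34 32 32 34 36 34 33 34 34]
174 [34 33 33 34 34 33 35 47 69 77 61 44 35 35 35 32 30 28 26 28 24]
175 [33 33 37 35 36 36 37 47 73 88 73 51 46 44 36 26 21 20 18 19 18]
176 [36 36 32 33 41 46 48 55 79 99 88 72 70 66 52 34 19 17 16 18 19]
scene 210
217 [41 39 40 39 40 39 41 42 43 45 55 52 55 75 79 55 50 49 47 44 47]
218 [ 41  40  42  38  40  38  40  37  42  65 105 111 106 137  97  53  47  47
  47  47  48]
219 [ 44  42  42  41  41  40  41  41  47  96 175 192 181 143  96  62  56  57
  57  57  58]
220 [ 55  46  43  40  40  40  44  53  66 116 190 177 153 109  86  66  62  62
  64  77  91]
221 [ 59  53  43  41  43  50  69 100 116 158 177 128 109  88  86  68  65  66
  86 101  91]
222 [ 67  58  52  51  53  64  93 119 154 186 136 101 101  93 110  95  87  81
  98  76  64]
223 [122  94  84  77  65  85 112 129 170 154 103  91  97 102 115 115 108  91
  78  60  58]
224 [162 159 158 151 107 104  90  99 129 111  99 106 108 111 114 114 108  82
  57  56  56]
225 [145 154 159 156 117  85  65  64  82  95 103 113 115 116 115 113  99  67
  50  55  56]
```

Both views now put the pointer within about 1.5 mm of the flag middle (top -1.6, scene +0.7). Release and retract toward the robot.

>>> step_arm --pt "0 0 0 0" --pt "0 0 0 0" --pt "0 0 0 0" --pt "0 0 -3 0" --pt "0 0 -12 0" --pt "0 0 -24 0" --pt "0 0 -24 0" --gripper 0.18

```text
time_s: 24.85
ee_pos: [0.5522, -0.0997, 0.1555]
tool_rot: [3.122, -0.015, 0.525]
ft_force: [0.4, 0.3, -0.0]
grip_width: 0.0359
```

Run:
```python
from h import *
T=toolT();print(rel(T[:3,3]+[-.13,.0,0]),rel(T[:3,3]+[-.13,0,.12]))
```

```text
[-112.5  -65.1   -3. ] [-110.6  -62.7 -123. ]
```

>>> step_arm --pt "-40 -23 -4 0" --pt "-80 -46 -4 0" --pt "-112 -65 -4 0" --pt "-112 -65 -50 0" --pt "-112 -65 -110 0" --pt "-112 -65 -123 0" --pt "-112 -65 -123 0" --pt "-112 -65 -123 0"

```text
time_s: 25.85
ee_pos: [0.4196, -0.0984, 0.2733]
tool_rot: [3.124, -0.013, 0.525]
ft_force: [-0.4, 0.1, -0.8]
grip_width: 0.0363
```

```bash
python3 m.py
python3 - <<'E'
from h import *
a=np.load("pics/top5.npy").astype(np.uint8);b=np.load("pics/scene5.npy").astype(np.uint8)
save("final.png",np.hstack([cv2.resize(a[155:245,240:370],(520,360),interpolation=cv2.INTER_CUBIC),cv2.resize(b[200:260,165:215+10],(270,360),interpolation=cv2.INTER_CUBIC)]))
E
```

```text
top 268
172 [72 65 61 57 52 46 38 30 36 43 40 36 35 35 35 34 35 33 34 33 35]
173 [44 40 38 37 36 35 33 40 57 65 54 38 33 36 35 37 36 36 37 35 34]
174 [34 35 34 36 33 34 38 50 70 80 64 45 35 37 35 34 31 30 27 28 27]
175 [36 36 36 37 37 37 39 49 77 90 76 54 49 45 37 26 20 21 18 20 19]
176 [ 37  36  34  34  43  48  50  56  82 103  91  73  70  69  56  33  21  19
  16  21  22]
scene 210
217 [64 62 61 62 63 60 62 61 64 71 84 68 58 91 97 74 68 64 62 62 62]
218 [ 63  62  63  62  62  61  62  61  63  80 125 117 105 142 104  66  62  61
  61  62  63]
219 [ 62  61  63  62  61  61  62  63  66 105 183 191 181 142  98  66  62  61
  62  62  65]
220 [ 62  61  61  62  60  61  62  69  80 121 192 174 151 109  87  65  64  63
  65  76  93]
221 [ 63  61  61  62  62  63  76 104 123 161 176 127 110  90  86  69  66  66
  87 101  90]
222 [ 71  65  64  62  62  69  95 123 154 186 135 100 100  93 110  95  85  82
  97  77  64]
223 [123  96  88  80  71  87 114 129 169 152 102  91  96 101 113 115 109  89
  78  61  57]
224 [161 158 159 151 107 104  91  98 128 110  98 105 107 111 114 114 106  81
  56  56  56]
225 [144 151 158 156 117  85  64  65  82  96 101 112 113 113 113 112  98  66
  51  56  55]
```

View pics/final.png

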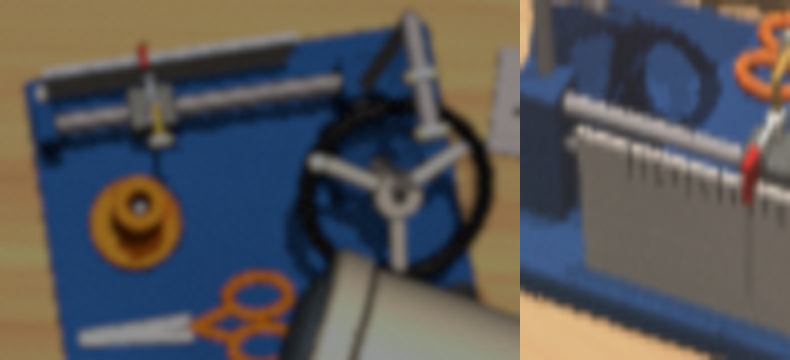

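The pointer at (146,80) lines up with the flag at (142,57) along the winder's x. The bobbin at (137,215) is centred on the spindle, the scissors are in place, and the arm is clear.

```bash
python3 -c "
from rig import manip
print(manip.sign_off())"
```

```text
the job is handed in; nothing more can be done
None
```

The orange bobbin from the tray is on the winder's spindle, and the guide's pointer is at the flag's middle within tolerance. I handed the job in at about 26 s, and it reported no verdict.

- **Bobbin:** I lowered it until contact, about 6 N, at the height expected for full seating. After release, the wrist and top pictures showed it upright and centred on the spindle.
- **Handwheel:** I cranked it clockwise in two rim pinches, with wrist forces staying below about 10 N.
- **Pointer:** the last checks disagreed slightly. The top camera put it 1.6 mm short of the flag's middle and the scene camera 0.7 mm past it, both inside the 4 mm limit. It did not move when I let go of the wheel.
- **Travel:** the wheel angle I turned suggested 2–3 mm less remaining travel than the cameras did before the last push. I followed the cameras.
- **Other items:** the scissors looked undisturbed in the last picture. I did not measure the trimmer and the other two bobbins again, but the arm showed no contact forces near them. At the end, the arm was raised clear of everything.

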